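# Find the hidden release notch and spring the vial case open

### The job

The vial case's spring-driven sliding cover is held shut by a release key that sits hidden in a notch somewhere along the case's raised front rim. Put a fingertip on the left end of the rim (left as the robot sees it), feel along the rim until you find the notch, and press the key fully down inside it so that the cover slides open by itself; then draw the hand away. Do not push the cover by hand, and leave the vial, dish, bottle and brush around the case where they are.

Things in the scene. Friction and masses are not known exactly. Their poses are not given: they have to be found in the camera images.
- case: Grey plastic vial case fixed to the bench, 250 mm deep (x) by 324 mm wide (y), holding yellow-capped vials. Origin: centre of its underside, on the bench; x points to its back (away from the robot), y left along the rim, z up. Behind the rim is a flat deck, z = 78 mm, x -106 to -76 mm, then the cover, top at z = 91 mm. Rim and deck are rigid
- rim_left (a point): left end of the front rim, the raised straight bar along the near side: middle of its width, on its top (case frame x -118, y +162, z 100 mm). The rim is 24 mm wide (case x -130 to -106), runs to y = -162 mm, its top level at z = 100 mm; axes as the case's
- rim_mid (a point): middle of the rim's length and width, on its top line (case frame x -118, y 0, z 100 mm). A notch 44 mm long cuts across the rim (open in front and behind); its middle lies anywhere within 45 mm either side of this point and differs each time. The grey release key fills it, its top 6 mm below the rim's top
- key (a joint): the release key's travel straight down: 0 up, 0.008 m fully down; it springs back up, about 2 N to start and 6 N fully down. The cover is freed from about 0.005 m
- cover (a joint): sliding cover on top of the case, an aluminium and clear plate 310 mm wide, 195 mm deep: 0 to 0.001 m shut (front edge at case x = -76 mm), 0.07 m fully open (slid back along case +x). A spring of 2 to 3 N opens it in about a second once the key is down, and it stays open
- vial: bystander: capped glass vial standing near the front of the case, 30 mm diameter, 98 mm tall, origin at the centre of its underside
- dish: bystander: shut clear dish lying near the front of the case, 60 mm diameter, 15 mm high, origin at the centre of its underside
- wash: bystander: white bottle with a red cap standing to the right of the case, 60 mm diameter, 150 mm tall, origin at the centre of its underside
- brush: bystander: small brush lying to the left of the case, 160 mm long, origin at the middle of its underside

How it is judged:
By the outcome, as a careful person would: the job done as asked, in the order asked, and still so for the second after the job is handed in, with the robot touching nothing.
It also fails if it takes over 54 s, if anything falls off the work surface, if the arm or the gripper's body presses on something with over 40 N, if the wrist force passes 120 N, or if a joint passes its speed limit or range.

### The arm

A 6-joint arm with a two-finger parallel gripper is mounted at the origin on the work surface. World frame = base frame: x ahead of the robot, y to its left, z up, the work surface at z = 0. Lengths are in mm, angles in rad, forces in N, time in s.
With the tool pointing down it reaches from about 275 to 850 mm from the base axis. Payload 5.2 kg.
Tool frame: the origin (TCP) lies midway between the tips of the shut fingers; the grasp point (between the pads) lies 19 mm behind it; z points along the fingers, x is the direction in which the jaws open and shut, and the axes are right-handed (so a half turn about z gives the same grasp; the last joint's range is limited). The gripper opens to 85 mm and grips with 20 to 120 N. Pads are 22 mm wide; open, the fingers measure 114 mm over their backs; the gripper's body (76 mm by 85 mm) begins 54 mm behind the grasp point. The pads swing forward as they close: fully open they stand 13 mm farther back than shut.
Start: joints at [-1.347, 0.259, 1.535, -0, 1.348, -0.203], TCP at [227.699, -500.658, 193.11] pointing down, gripper open.
Joint ranges: [-3.14, 3.14], [-0.91, 2.08], [0.19, 2.58], [-1.22, 4.36], [0.22, 2.71], [-3.12, 3.12]. Speed limits (rad/s): [2.57, 2.57, 3.14, 3.14, 3.14, 3.14].

### API

Orientations are given as a unit quaternion [x, y, z, w].
In Python, from station import status, read_camera, camera_params, order, nets gives the robot as it stands.
- The arm moves only by the tool arm_command, never from a script. Its argument "series" is a list of rows, each a list of 6 numbers: the shift along the tool's x, y, z in cm, then the turn, a rotation vector about the tool's x, y, z in rad. In form: [[dx, dy, dz, wx, wy, wz], ...]. A call has exactly 10 rows; each row is the pose to reach, as a shift and turn from the pose measured when the call began, along the tool's axes at that moment; what a row does not reach only later rows make up. A row lasts 1/10 s, in which the tool goes at most 50 mm and 8.59 degrees, less where a joint would pass 70% of its speed; a pose out of reach is approached as far as the arm can. A call with a gripper value outside its range is refused whole. "fingers" is the finger opening in cm, from 0 to 8.54, set as the call begins (left out, the last holds). The fingers move at their own pace and stop on an object; "squeeze" is the grip in N (left out, the last holds). Time passes only in rows, so rows that repeat a pose let the fingers close, or fill a call up. It gives the time, the measured TCP pose, the force and the opening at its end, in the units of the state.
- status.state(): the state, without advancing time (a new reading comes with each control period).
- read_camera(name): name is "side" or "top" or "wrist"; returns the picture (480x640x3 uint8, blue, green, red); there is no depth.
- camera_params(name): a dict with "K" (3x3 intrinsics, pixels), "k1" (the pictures are not rectified: a ray, as slopes to the right and down, at radius r is drawn at 1 + k1 r^2 times it, then the intrinsics apply), "T" (4x4, takes a point from camera to world coordinates). Camera axes: x right, y up, looking along -z (the intrinsics and any distortion apply to the point x, -y, -z); pixel columns grow to the right and rows downward; lengths in mm; the calibration is good to about 2 mm. A picture is of the moment at which its call begins: read the wrist's pose just before it. camera_params takes no time and is no camera call; for the wrist camera it gives the pose at the moment of the call.
- order.sign_off(): hands the job in, once; it reports no verdict.
Trained networks look in the newest picture that a camera, given by its name, has taken for a name from the list of things; names that differ only in an ending like _2 or _b are one class to them, and where a whole thing is asked for, a point or a joint stands for the part that bears it (a point fixed in the world has none). Each returns a list of dicts, best first, with "p" (0 to 1); they miss things now and then, are a little off and sometimes report something else, mostly with a low value. They report only what shows in the picture. A call takes as long as a camera call.
- nets.boxes_of(camera, query): "at" ([x, y, z] in mm, in the coordinates of the camera as it stood for that picture, good to about 4 mm: the middle of the surface that is visible of it).
- nets.masks_of(camera, query): "region" (480x640 bool, what is visible of it).
The state is a dict: "t": time; "qpos": joint angles; "qvel": joint speeds; "effort": joint torques, N m; "tcp_pos": TCP position; "tcp_rot": TCP orientation; "ft_force": force on the tool from outside, world axes, zero at the start; "ft_torque": the same for the moment, N m; "finger_gap": finger opening in mm.
Only numpy, scipy, OpenCV 4.12 (cv2) and the standard library are available. Lean on these libraries where they do the work, as an engineer would, in place of code of your own. Each camera call takes 0.05 s, during which the arm holds its last target. There are 200 camera calls.

## Working session

There is one attempt and no reset: what is moved stays moved. The work goes in short steps, Python scripts to look and compute and a tool call to move; the robot and the scene stay as the last step left them, time stands still between calls to the robot, and variables do not carry over. Pictures are saved under pics/ and viewed, about 8 in all and at most 12, crops included, and the job is handed in when it is done.

Besides the shell and the picture viewer there is one more tool, called after "Emit:" by a JSON object that holds its "api" and its "payload", one argument or row to a line. arm_command: Moves the arm, as the interface text tells. Its arguments: {"type":"object","properties":{"series":{"type":"array","items":{"type":"array","items":{"type":"number"}}},"fingers":{"type":"number"},"squeeze":{"type":"number"}},"required":["series"]}

```bash
mkdir -p pics; ls; cat > h.py <<'E'
import numpy as np,cv2
from scipy.spatial.transform import Rotation as R
from station import status, read_camera, camera_params, order, nets
def w(cam,p,T=None):
    T=np.array(camera_params(cam)["T"]) if T is None else T
    return (T@np.r_[p,1])[:3]
def ray(cam,u,v,z):
    c=camera_params(cam);K=np.array(c["K"]);T=np.array(c["T"])
    d=cv2.undistortPoints(np.array([[[u,v]]],float),K,np.array([c["k1"],0,0,0.]))[0,0]
    D=T[:3,:3]@[d[0],-d[1],-1];o=T[:3,3]
    return o+D*(z-o[2])/D[2]
E
python3 - <<'E'
from h import *
for c in("top","side"):
    im=read_camera(c);cv2.imwrite(f"pics/{c}0.png",im)
    print(c,np.round(camera_params(c)["T"],2).tolist(),camera_params(c)["K"],camera_params(c)["k1"])
    for q in("case","rim_left","rim_mid","vial","dish","wash","brush"):
        for d in nets.boxes_of(c,q)[:2]: print(q,round(d["p"],2),np.round(w(c,d["at"])))
s=status.state();print(s)
E
```

```text
pics
top [[-0.01, 0.98, -0.19, 381.82], [-1.0, -0.01, -0.01, 36.88], [-0.01, 0.19, 0.98, 1028.1], [0.0, 0.0, 0.0, 1.0]] [[433.00309224   0.         316.46134999]
 [  0.         433.00309224 234.73744559]
 [  0.           0.           1.        ]] -0.08849231843459572
case 0.64 [638. -89.  89.]
case 0.35 [537. -68.  95.]
rim_left 0.96 [637. -86.  94.]
rim_mid 0.93 [635. -86.  92.]
vial 0.52 [424. -29. 100.]
dish 0.75 [ 454. -160.   14.]
wash 0.85 [ 617. -359.   90.]
brush 0.55 [665. 199.  20.]
side [[-0.96, 0.14, -0.24, 377.13], [-0.28, -0.54, 0.8, 745.69], [-0.01, 0.83, 0.55, 581.25], [0.0, 0.0, 0.0, 1.0]] [[514.2199904    0.         313.35268773]
 [  0.         514.2199904  250.45622201]
 [  0.           0.           1.        ]] 0.05143410575214005
case 0.55 [639.  13.  90.]
rim_left 0.73 [632.  13.  92.]
rim_mid 0.73 [ 461. -151.   13.]
rim_mid 0.68 [628.   7.  92.]
vial 0.67 [425. -17.  66.]
dish 0.66 [ 461. -150.   14.]
wash 0.77 [ 616. -354.   91.]
brush 0.93 [655. 209.  15.]
{'t': 0.8, 'qpos': array([-1.34679793e+00,  2.58544467e-01,  1.53500044e+00, -3.99127282e-06,
        1.34803023e+00, -2.02806231e-01]), 'qvel': array([ 0.00062062,  0.00130591,  0.0005275 , -0.00062173, -0.00023144,
        0.00092477]), 'effort': array([ 2.60465589e-03, -4.45853770e+01, -2.90880811e+01, -1.89039065e-04,
        5.38504319e-04, -1.57092643e-05]), 'tcp_pos': array([ 227.69571225, -500.64733222,  193.13948087]), 'tcp_rot': array([ 8.40822512e-01, -5.41310911e-01,  4.89905020e-06,  7.52012897e-06]), 'ft_force': array([-0.568288  , -0.33876437,  1.2815976 ]), 'ft_torque': array([ 0.01346284, -0.03396088, -0.01096355]), 'finger_gap': 85.4756870952061}
```

View pics/top0.png

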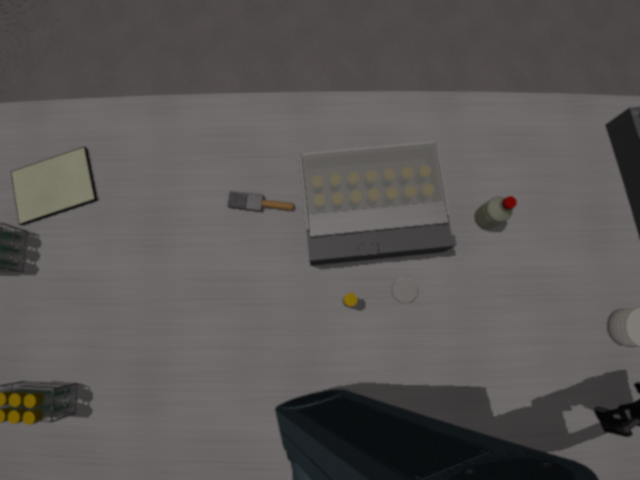

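View pics/side0.png

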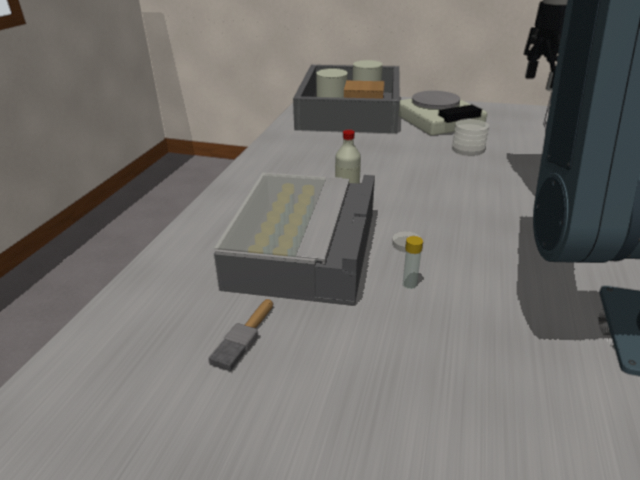

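The top view shows the case at about (305–455, 145–265), with the vial at (350,300) and the dish at (405,290) in front of it, the bottle at (500,208) and the brush at (260,200). In the side view the rim is the dark bar from (370,178) to (340,298), with a possible notch near (360,225). I'll enlarge both.

```bash
python3 - <<'E'
import cv2,numpy as np
a=cv2.imread("pics/top0.png")[215:280,295:465];b=cv2.imread("pics/side0.png")[165:305,300:400]
a=cv2.resize(a,(800,306),interpolation=3); b=cv2.rotate(b,cv2.ROTATE_90_CLOCKWISE) ; b=cv2.resize(b,(420,300),interpolation=3)
c=np.zeros((606,800,3),np.uint8);c[:306]=a;c[306:606,:420]=b
c=np.clip(c.astype(float)*1.8,0,255).astype(np.uint8);cv2.imwrite("pics/crop.png",c[:600])
E
```

```text
(no output)
```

View pics/crop.png

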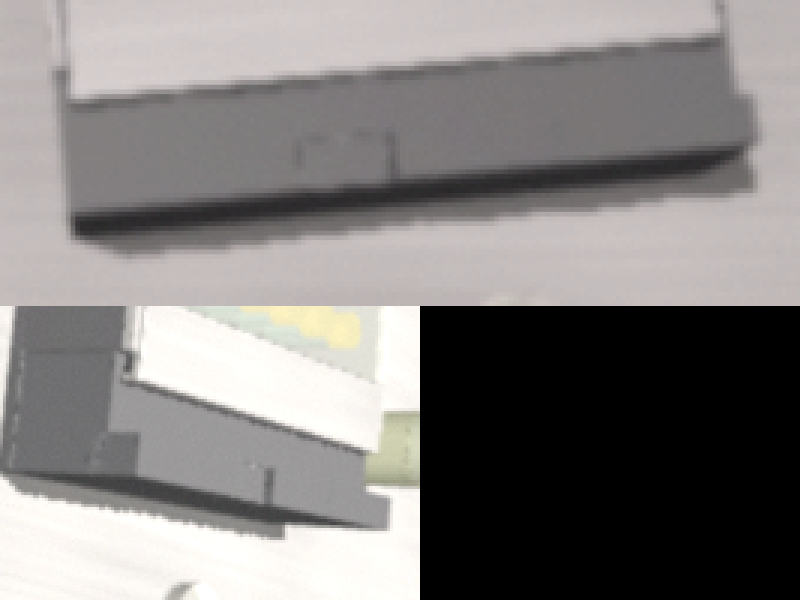

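The top crop shows the notch outline at crop x 298–395, which is about (358–379, 245–254) in the full picture. The rim's front top corners are at crop (72,213) and (742,148). I'll work out the pose from these.

```bash
cat >> h.py <<'E'
def pr(cam,P):
    c=camera_params(cam);T=np.array(c["T"]);q=np.linalg.inv(T)@np.r_[P,1]
    s=np.array([q[0],-q[1]])/-q[2];s*=1+c["k1"]*(s@s);K=np.array(c["K"]);return K[:2,:2]@s+K[:2,2]
E
python3 - <<'E'
from h import *
from scipy.optimize import least_squares
f=lambda x,y:(295+x*170/800,215+y*65/306)
g=lambda x,y:(300+y*100/300 ,165+140-0-x*140/420) # ccw back
g=lambda X,Y:(300+Y/3, 305-X/3)
tc={(-130,162,100):f(72,213),(-130,-162,100):f(742,148),(-76,155,91):f(70,103),(-76,-155,91):f(720,40)}
# notch
obs=tc
def res(p):
    r=[]
    c,s=np.cos(p[2]),np.sin(p[2])
    for k,v in obs.items():
        P=[p[0]+c*k[0]-s*k[1],p[1]+s*k[0]+c*k[1],k[2]]; r+=list(pr("top",P)-v)
    return r
s=least_squares(res,[640,-80,0]);p=s.x;print(p,np.round(s.fun,1))
c,sn=np.cos(p[2]),np.sin(p[2]);Rm=np.array([[c,-sn],[sn,c]])
def W(x,y):return Rm@[x,y]+p[:2]
print("corners",ray("top",*f(72,213),100),ray("top",*f(742,148),100))
for n,q in dict(nl=f(298,165),nr=f(395,160)).items(): print(n,Rm.T@(ray("top",*q,100)[:2]-p[:2]))
print("rim_left",W(-118,162),"mid",W(-118,0),"right",W(-118,-162))
# side check: rim ends
for k in [(-130,162,100),(-130,-162,100),(-106,162,100),(-76,155,91),(-76,-155,91)]: print(k,np.round(pr("side",[*W(*k[:2]),k[2]])))
E
```

```text
[ 6.51986336e+02 -8.98905166e+01  8.74161491e-02] [-2.   0.3  3.  -0.2 -0.6 -0.2 -0.3 -0.1]
corners [509.02663821  55.72090493 100.        ] [ 536.21019704 -255.84002013  100.        ]
nl [-117.5571685    51.73267506]
nr [-119.58941023    6.83303383]
rim_left [520.29351542  61.18893587] mid [ 534.43690254 -100.19248995] right [ 548.58028965 -261.57391577]
(-130, 162, 100) [357. 259.]
(-130, -162, 100) [376. 175.]
(-106, 162, 100) [342. 258.]
(-76, 155, 91) [325. 258.]
(-76, -155, 91) [350. 178.]
```

```bash
python3 - <<'E'
from h import *
from scipy.optimize import least_squares
f=lambda x,y:(295+x*170/800,215+y*65/306)
g=lambda X,Y:(300+(Y-306)/3, 305-X/3)
obs=[("top",(-130,162,100),f(72,213)),("top",(-130,-162,100),f(757,146)),("top",(-76,155,91),f(70,103)),("top",(-76,-155,91),f(720,40)),
("side",(-130,162,100),g(138,475)),("side",(-106,162,100),g(138,433)),("side",(-130,-162,100),g(388,528)),("side",(-106,-162,100),g(388,495)),
("top",(-118,"r",100),f(395,165)),("top",(-118,"l",100),f(298,165)),("side",(-118,"r",100),g(268,485))]
def res(p):
    r=[];c,s=np.cos(p[2]),np.sin(p[2])
    for cam,k,v in obs:
        y={"r":p[3]-22,"l":p[3]+22}.get(k[1],k[1]) if isinstance(k[1],str) else k[1]
        r+=list(pr(cam,[p[0]+c*k[0]-s*y,p[1]+s*k[0]+c*y,k[2]])-v)
    return r
s=least_squares(res,[640,-80,0,20],loss="soft_l1");p=s.x;print(p,np.round(res(p),1))
c,sn=np.cos(p[2]),np.sin(p[2]);Rm=np.array([[c,-sn],[sn,c]])
for y in(162,150,0,p[3],-162): print(y,Rm@[-118,y]+p[:2])
np.save("case.npy",p)
st=status.state();r=R.from_quat(st["tcp_rot"]);print(r.as_matrix().round(3))
# target orient: tool x = case +x or -x, z down
for sg in(1,-1):
    X=np.r_[sg*Rm[:,0],0];Z=np.array([0,0,-1.]);M=R.from_matrix(np.c_[X,np.cross(Z,X),Z]);print(sg,(r.inv()*M).as_rotvec())
P=np.r_[Rm@[-118,150]+p[:2],140];print(r.inv().apply(P-st["tcp_pos"]))
E
```

```text
[ 6.52668725e+02 -8.97445643e+01  9.16878726e-02  3.04459973e+01] [-1.8  0.3 -0.  -0.4 -0.5 -0.3 -0.3 -0.7  0.4 -0.1 -0.1 -1.5  0.9 -1.
  0.8 -1.8 -0.7 -2.  -0.1  0.   0.6 -2.9]
162 [520.33173771  60.77095619]
150 [521.43045125  48.82136086]
0 [ 535.1643705  -100.54858077]
30.445997300027607 [532.37675138 -70.23046851]
-162 [ 549.99700329 -261.86811773]
[[ 0.414 -0.91   0.   ]
 [-0.91  -0.414 -0.   ]
 [ 0.     0.    -1.   ]]
1 [ 1.65035970e-05 -9.70425950e-06 -1.23567869e+00]
-1 [-1.06369524e-05 -1.80897858e-05  1.90591396e+00]
[-378.58236648 -494.84581282   53.12964639]
```

Emit:
{"api": "arm_command", "payload": {
  "series": [
    [-2.7,-3.5,-0.5,0,0,-0.09],
    [-5.4,-7,-1,0,0,-0.18],
    [-8.1,-10.5,-1,0,0,-0.27],
    [-10.8,-14,-1,0,0,-0.36],
    [-13.5,-17.5,-1,0,0,-0.45],
    [-16.2,-21,-1,0,0,-0.54],
    [-18.9,-24.5,-1,0,0,-0.63],
    [-21.6,-28,-1,0,0,-0.72],
    [-24.3,-31.5,-1,0,0,-0.81],
    [-27,-35,-1,0,0,-0.9]
  ],
  "fingers": 0,
  "squeeze": 20
}}

```text
t: 1.8
tcp_pos: [435.2, -108.4, 203.5]
tcp_rot: [0.993, -0.12, 0.0, 0.0]
ft_force: [0.2, 0.0, -0.2]
finger_gap: -0.0
```

```bash
cat >> h.py <<'E'
def go(y,z,x=-118):
    p=np.load("case.npy");c,sn=np.cos(p[2]),np.sin(p[2]);Rm=np.array([[c,-sn],[sn,c]])
    st=status.state();r=R.from_quat(st["tcp_rot"]);X=np.r_[Rm[:,0],0];Z=np.array([0,0,-1.])
    M=R.from_matrix(np.c_[X,np.cross(Z,X),Z])
    q=Rm.T@(st["tcp_pos"][:2]-p[:2])
    print("t",st["t"],"tcp",st["tcp_pos"].round(1),"case xy",q.round(1),"F",st["ft_force"].round(1),"gap",round(st["finger_gap"],1))
    print("cm",(r.inv().apply(np.r_[Rm@[x,y]+p[:2],z]-st["tcp_pos"])/10).round(2),"rot",(r.inv()*M).as_rotvec().round(3))
E
python3 -c "
from h import *
go(150,130)"
```

```text
t 1.8 tcp [ 435.2 -108.4  203.5] case xy [-218.3    1.4] F [ 0.2  0.  -0.2] gap -0.0
cm [  4.63 -17.32   7.35] rot [ 0.    -0.001 -0.332]
```

Emit:
{"api": "arm_command", "payload": {
  "series": [
    [0.9,-3.5,0,0,0,-0.07],
    [1.8,-7,0,0,0,-0.14],
    [2.7,-10.5,1,0,0,-0.21],
    [3.6,-14,2,0,0,-0.28],
    [4.6,-17.3,3,0,0,-0.332],
    [4.6,-17.3,5,0,0,-0.332],
    [4.6,-17.3,7,0,0,-0.332],
    [4.6,-17.3,8,0,0,-0.332],
    [4.6,-17.3,8.5,0,0,-0.332],
    [4.6,-17.3,8.5,0,0,-0.332]
  ]
}}

```text
t: 2.8
tcp_pos: [520.9, 48.5, 118.3]
tcp_rot: [0.999, 0.046, 0.0, 0.0]
ft_force: [-0.8, 0.2, 0.1]
finger_gap: -0.3
```

```bash
python3 - <<'E'
from h import *
go(150,100)
a=read_camera("side")[130:310,230:430];b=read_camera("wrist")
cv2.imwrite("pics/s1.png",np.vstack([cv2.resize(np.clip(a*1.5,0,255).astype(np.uint8),(440,396)),]))
cv2.imwrite("pics/w1.png",b)
p=np.load("case.npy");c,sn=np.cos(p[2]),np.sin(p[2]);Rm=np.array([[c,-sn],[sn,c]])
for k in [(-130,162,100),(-106,162,100),(-130,-162,100),(-130,52,100),(-130,8,100),(-76,155,91)]:
    print(k,pr("wrist",[*(Rm@k[:2]+p[:2]),k[2]]).round())
E
```

```text
t 2.8 tcp [520.9  48.5 118.3] case xy [-118.5  149.7] F [-0.8  0.2  0.1] gap -0.3
cm [ 0.05 -0.03  1.83] rot [ 0.    -0.    -0.001]
(-130, 162, 100) [305. 242.]
(-106, 162, 100) [347. 241.]
(-130, -162, 100) [311. 609.]
(-130, 52, 100) [308. 403.]
(-130, 8, 100) [308. 455.]
(-76, 155, 91) [396. 249.]
```

View pics/w1.png

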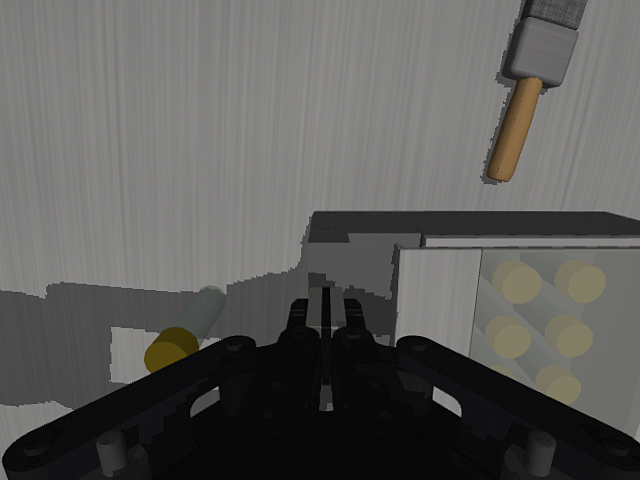

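View pics/s1.png

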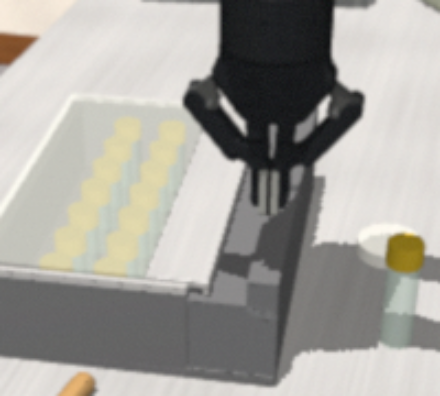

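The wrist view shows the rim's left end at (308–349, 242), where I predicted it, with the shut fingertips over it. In the side view the fingers stand over the rim near its left end. Now I'll lower onto it slowly.

Emit:
{"api": "arm_command", "payload": {
  "series": [
    [0.05,-0.1,0.3,0,0,0],
    [0.05,-0.2,0.6,0,0,0],
    [0.05,-0.2,0.9,0,0,0],
    [0.05,-0.2,1.2,0,0,0],
    [0.05,-0.2,1.4,0,0,0],
    [0.05,-0.2,1.5,0,0,0],
    [0.05,-0.2,1.6,0,0,0],
    [0.05,-0.2,1.65,0,0,0],
    [0.05,-0.2,1.65,0,0,0],
    [0.05,-0.2,1.65,0,0,0]
  ]
}}

```text
t: 3.9
tcp_pos: [522.2, 50.3, 102.9]
tcp_rot: [0.999, 0.046, 0.001, 0.0]
ft_force: [-0.7, -0.5, -0.1]
finger_gap: -0.1
```

```bash
python3 -c "
from h import *
go(152,100)"
```

```text
t 3.9 tcp [522.2  50.3 102.9] case xy [-117.1  151.4] F [-0.7 -0.5 -0.1] gap -0.1
cm [-0.09 -0.06  0.29] rot [ 0.001 -0.002 -0.001]
```

Emit:
{"api": "arm_command", "payload": {
  "series": [
    [-0.1,-0.1,0.05,0,0,0],
    [-0.1,-0.1,0.1,0,0,0],
    [-0.1,-0.1,0.13,0,0,0],
    [-0.1,-0.1,0.16,0,0,0],
    [-0.1,-0.1,0.19,0,0,0],
    [-0.1,-0.1,0.22,0,0,0],
    [-0.1,-0.1,0.25,0,0,0],
    [-0.1,-0.1,0.27,0,0,0],
    [-0.1,-0.1,0.29,0,0,0],
    [-0.1,-0.1,0.29,0,0,0]
  ]
}}

```text
t: 4.9
tcp_pos: [521.1, 51.2, 99.9]
tcp_rot: [0.999, 0.045, 0.001, 0.0]
ft_force: [1.0, -0.4, -0.5]
finger_gap: -0.1
```

```bash
python3 -c "
from h import *
go(152,100)"
```

```text
t 4.9 tcp [521.1  51.2  99.9] case xy [-118.1  152.4] F [ 1.  -0.4 -0.5] gap -0.1
cm [ 0.01  0.04 -0.01] rot [ 0.001 -0.002 -0.001]
```

Emit:
{"api": "arm_command", "payload": {
  "series": [
    [0,0,0.02,0,0,0],
    [0,0,0.04,0,0,0],
    [0,0,0.06,0,0,0],
    [0,0,0.08,0,0,0],
    [0,0,0.1,0,0,0],
    [0,0,0.12,0,0,0],
    [0,0,0.14,0,0,0],
    [0,0,0.15,0,0,0],
    [0,0,0.15,0,0,0],
    [0,0,0.15,0,0,0]
  ]
}}

```text
t: 5.9
tcp_pos: [521.1, 51.3, 98.4]
tcp_rot: [0.999, 0.045, 0.001, 0.0]
ft_force: [0.0, 0.2, 0.4]
finger_gap: 0.0
```

Emit:
{"api": "arm_command", "payload": {
  "series": [
    [0,0,0.02,0,0,0],
    [0,0,0.04,0,0,0],
    [0,0,0.06,0,0,0],
    [0,0,0.08,0,0,0],
    [0,0,0.1,0,0,0],
    [0,0,0.12,0,0,0],
    [0,0,0.14,0,0,0],
    [0,0,0.15,0,0,0],
    [0,0,0.15,0,0,0],
    [0,0,0.15,0,0,0]
  ]
}}

```text
t: 6.9
tcp_pos: [521.1, 51.3, 97.0]
tcp_rot: [0.999, 0.045, 0.001, 0.0]
ft_force: [-0.4, -0.7, 0.4]
finger_gap: 0.0
```

```bash
python3 - <<'E'
from h import *
go(152,100)
a=read_camera("side")[190:290,310:400]
cv2.imwrite("pics/s2.png",cv2.resize(np.clip(a*1.7,0,255).astype(np.uint8),(540,600),interpolation=3))
E
```

```text
t 6.9 tcp [521.1  51.3  97. ] case xy [-118.1  152.5] F [-0.4 -0.7  0.4] gap 0.0
cm [ 0.01  0.05 -0.3 ] rot [ 0.001 -0.002 -0.001]
```

View pics/s2.png

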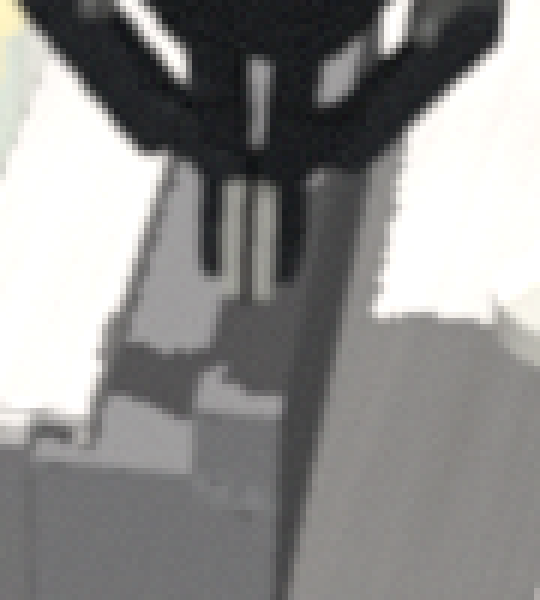

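```bash
python3 - <<'E'
from h import *
st=status.state();t=st["tcp_pos"];print(st["qpos"].round(3))
for d in([0,0,0],[0,11,0],[0,0,10],[0,0,20],[0,0,30],[-10,0,0]): print(d,pr("side",t+d).round(1),pr("wrist",t+d).round(1))
p=np.load("case.npy");c,sn=np.cos(p[2]),np.sin(p[2]);Rm=np.array([[c,-sn],[sn,c]])
for k in [(-130,162,100),(-106,162,100),(-118,152,100),(-130,141,100)]:
    P=[*(Rm@k[:2]+p[:2]),k[2]];print(k,np.round(P,1),pr("side",P).round(),pr("wrist",P).round(),pr("top",P).round())
im=read_camera("wrist");im2=read_camera("top")
A=cv2.resize(im[180:380,200:440],(480,400));B=cv2.resize(im2[200:290,290:360],(311,400),interpolation=3)
cv2.imwrite("pics/w2.png",np.clip(np.hstack([A,B])*1.6,0,255).astype(np.uint8))
E
```

```text
[-0.115  0.297  1.735 -0.     1.107 -0.206]
[0, 0, 0] [350.3 256.5] [326.6 274. ]
[0, 11, 0] [348.8 260.1] [328.6 254.2]
[0, 0, 10] [350.4 251.5] [326.7 281. ]
[0, 0, 20] [350.6 246.5] [326.8 288.7]
[0, 0, 30] [350.8 241.3] [327.  297.4]
[-10, 0, 0] [356.2 257.4] [307.8 272.4]
(-130, 162, 100) [508.4  59.7 100. ] [357. 259.] [304. 259.] [308. 261.]
(-106, 162, 100) [532.3  61.9 100. ] [342. 257.] [350. 259.] [307. 250.]
(-118, 152, 100) [521.2  50.8 100. ] [350. 255.] [327. 277.] [313. 255.]
(-130, 141, 100) [510.3  38.8 100. ] [358. 252.] [304. 296.] [318. 260.]
```

View pics/w2.png

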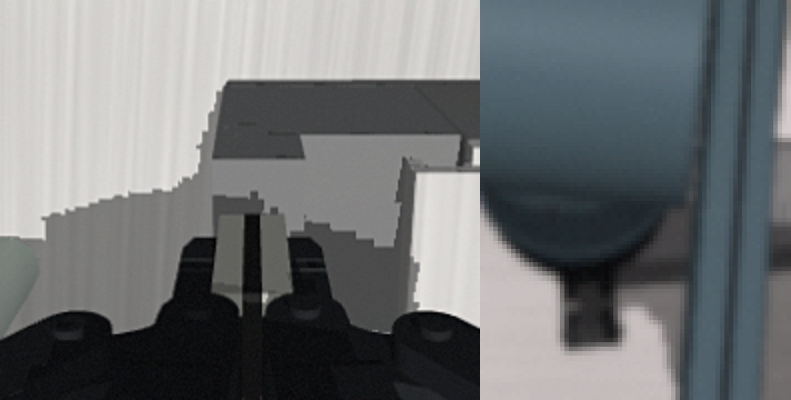

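The views show the finger tips well above the rim, although the reported TCP height is 97 mm. The side crop puts the tip at full-picture (352,240), and the wrist crop puts it at (326,287). I expected (349,260) and (328,254). I'll triangulate the real tip.

```bash
python3 - <<'E'
from h import *
from scipy.optimize import least_squares
t=status.state()["tcp_pos"]
s=least_squares(lambda P:np.r_[pr("side",P)-[351.7,240],pr("wrist",P)-[326,287]],t+[0,0,30]);print(s.x-t,s.x,s.fun.round(1))
E
```

```text
[-1.40248979  8.13320445 37.72920964] [519.7289535   59.37877057 134.70240417] [-1.1  0.  -0.3  0. ]
```

Emit:
{"api": "arm_command", "payload": {
  "series": [
    [0,0,0.4,0,0,0],
    [0,0,0.8,0,0,0],
    [0,0,1.2,0,0,0],
    [0,0,1.6,0,0,0],
    [0,0,2.0,0,0,0],
    [0,0,2.2,0,0,0],
    [0,0,2.4,0,0,0],
    [0,0,2.5,0,0,0],
    [0,0,2.6,0,0,0],
    [0,0,2.6,0,0,0]
  ]
}}

```text
t: 8.05
tcp_pos: [521.1, 51.2, 70.9]
tcp_rot: [0.999, 0.046, 0.001, 0.0]
ft_force: [0.1, -0.2, -0.4]
finger_gap: 0.0
```

```bash
python3 - <<'E'
from h import *
go(152,65)
a=read_camera("side")[190:290,310:400];b=read_camera("wrist")[180:380,200:440]
cv2.imwrite("pics/s3.png",np.clip(np.hstack([cv2.resize(a,(360,400),interpolation=3),cv2.resize(b,(440,400))])*1.7,0,255).astype(np.uint8))
E
```

```text
t 8.05 tcp [521.1  51.2  70.9] case xy [-118.1  152.4] F [ 0.1 -0.2 -0.4] gap 0.0
cm [0.01 0.04 0.59] rot [ 0.001 -0.002 -0.001]
```

View pics/s3.png

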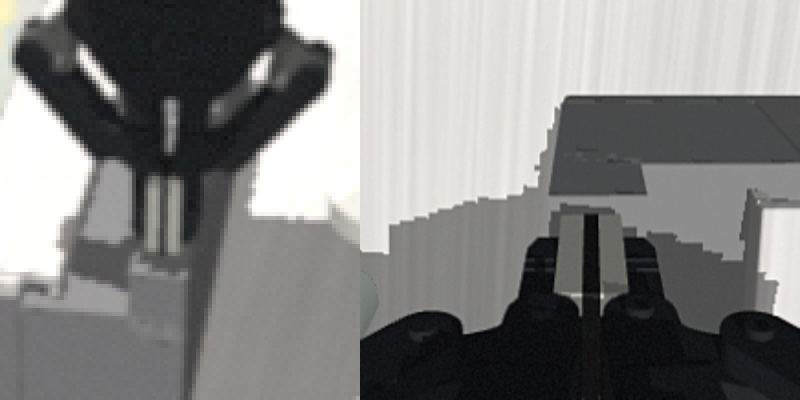

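The tip is now just above the rim's left end: (165,255) against the rim edge at about (160,265) in the left half. Contact is close, so I'll go down in small steps.

Emit:
{"api": "arm_command", "payload": {
  "series": [
    [0,0,0.05,0,0,0],
    [0,0,0.1,0,0,0],
    [0,0,0.15,0,0,0],
    [0,0,0.2,0,0,0],
    [0,0,0.25,0,0,0],
    [0,0,0.3,0,0,0],
    [0,0,0.35,0,0,0],
    [0,0,0.4,0,0,0],
    [0,0,0.4,0,0,0],
    [0,0,0.4,0,0,0]
  ]
}}

```text
t: 9.15
tcp_pos: [521.2, 51.2, 67.1]
tcp_rot: [0.999, 0.046, 0.001, 0.0]
ft_force: [0.7, 0.5, -0.2]
finger_gap: -0.3
```

Emit:
{"api": "arm_command", "payload": {
  "series": [
    [0,0,0.03,0,0,0],
    [0,0,0.06,0,0,0],
    [0,0,0.09,0,0,0],
    [0,0,0.12,0,0,0],
    [0,0,0.15,0,0,0],
    [0,0,0.18,0,0,0],
    [0,0,0.2,0,0,0],
    [0,0,0.2,0,0,0],
    [0,0,0.2,0,0,0],
    [0,0,0.2,0,0,0]
  ]
}}

```text
t: 10.15
tcp_pos: [521.3, 51.2, 65.0]
tcp_rot: [0.999, 0.046, 0.001, 0.0]
ft_force: [-0.3, 0.8, 0.4]
finger_gap: -0.1
```

Emit:
{"api": "arm_command", "payload": {
  "series": [
    [0,0,0.03,0,0,0],
    [0,0,0.06,0,0,0],
    [0,0,0.09,0,0,0],
    [0,0,0.12,0,0,0],
    [0,0,0.15,0,0,0],
    [0,0,0.18,0,0,0],
    [0,0,0.2,0,0,0],
    [0,0,0.2,0,0,0],
    [0,0,0.2,0,0,0],
    [0,0,0.2,0,0,0]
  ]
}}

```text
t: 11.15
tcp_pos: [521.3, 51.2, 63.1]
tcp_rot: [0.999, 0.046, 0.001, 0.0]
ft_force: [0.1, -0.2, 0.7]
finger_gap: -0.2
```

Emit:
{"api": "arm_command", "payload": {
  "series": [
    [0,0,0.03,0,0,0],
    [0,0,0.06,0,0,0],
    [0,0,0.09,0,0,0],
    [0,0,0.12,0,0,0],
    [0,0,0.15,0,0,0],
    [0,0,0.18,0,0,0],
    [0,0,0.2,0,0,0],
    [0,0,0.2,0,0,0],
    [0,0,0.2,0,0,0],
    [0,0,0.2,0,0,0]
  ]
}}

```text
t: 12.15
tcp_pos: [521.4, 51.2, 61.9]
tcp_rot: [0.999, 0.046, 0.002, 0.001]
ft_force: [-2.4, 0.6, 7.7]
finger_gap: 0.4
```

Contact: Fz is 7.7 N at reported z = 61.9, so the real tip sits about 38 mm above the reported TCP. Now I'll slide right along the rim in light contact.

Emit:
{"api": "arm_command", "payload": {
  "series": [
    [0,0.4,0.04,0,0,0],
    [0,0.8,0.04,0,0,0],
    [0,1.2,0.04,0,0,0],
    [0,1.6,0.04,0,0,0],
    [0,2.0,0.04,0,0,0],
    [0,2.4,0.04,0,0,0],
    [0,2.8,0.04,0,0,0],
    [0,3.2,0.04,0,0,0],
    [0,3.6,0.04,0,0,0],
    [0,4.0,0.04,0,0,0]
  ]
}}

```text
t: 13.15
tcp_pos: [525.4, 11.5, 61.9]
tcp_rot: [0.999, 0.045, 0.002, 0.0]
ft_force: [-0.6, 4.0, 5.1]
finger_gap: 0.0
```

```bash
python3 -c "
from h import *
go(60,61.5)"
```

```text
t 13.15 tcp [525.4  11.5  61.9] case xy [-117.5  112.4] F [-0.6  4.   5.1] gap 0.0
cm [-0.05  5.24  0.04] rot [ 0.    -0.004 -0.001]
```

Emit:
{"api": "arm_command", "payload": {
  "series": [
    [0,0.4,0.05,0,0,0],
    [0,0.8,0.05,0,0,0],
    [0,1.2,0.05,0,0,0],
    [0,1.6,0.05,0,0,0],
    [0,2.0,0.05,0,0,0],
    [0,2.4,0.05,0,0,0],
    [0,2.8,0.05,0,0,0],
    [0,3.2,0.05,0,0,0],
    [0,3.6,0.05,0,0,0],
    [0,4.0,0.05,0,0,0]
  ]
}}

```text
t: 14.15
tcp_pos: [529.4, -28.1, 61.8]
tcp_rot: [0.999, 0.045, 0.002, -0.0]
ft_force: [-0.8, 4.5, 6.5]
finger_gap: -0.2
```

Emit:
{"api": "arm_command", "payload": {
  "series": [
    [0,0.2,0.05,0,0,0],
    [0,0.4,0.05,0,0,0],
    [0,0.6,0.05,0,0,0],
    [0,0.8,0.05,0,0,0],
    [0,1.0,0.05,0,0,0],
    [0,1.2,0.05,0,0,0],
    [0,1.4,0.05,0,0,0],
    [0,1.6,0.05,0,0,0],
    [0,1.8,0.05,0,0,0],
    [0,2.0,0.05,0,0,0]
  ]
}}

```text
t: 15.15
tcp_pos: [531.4, -47.8, 61.6]
tcp_rot: [0.999, 0.045, 0.003, -0.001]
ft_force: [0.3, 4.0, 6.4]
finger_gap: -0.1
```

```bash
python3 -c "
from h import *
go(30,61.5)"
```

```text
t 15.15 tcp [531.4 -47.8  61.6] case xy [-116.9   52.9] F [0.3 4.  6.4] gap -0.1
cm [-0.11  2.29  0.01] rot [-0.001 -0.006 -0.002]
```

Emit:
{"api": "arm_command", "payload": {
  "series": [
    [-0.02,0.14,0.05,0,0,0],
    [-0.04,0.28,0.05,0,0,0],
    [-0.06,0.42,0.05,0,0,0],
    [-0.08,0.56,0.05,0,0,0],
    [-0.1,0.7,0.05,0,0,0],
    [-0.1,0.84,0.05,0,0,0],
    [-0.1,0.98,0.05,0,0,0],
    [-0.1,1.12,0.05,0,0,0],
    [-0.1,1.26,0.05,0,0,0],
    [-0.1,1.4,0.05,0,0,0]
  ]
}}

```text
t: 16.15
tcp_pos: [531.6, -62.1, 60.9]
tcp_rot: [0.999, 0.045, 0.003, -0.001]
ft_force: [-0.4, 1.1, 0.4]
finger_gap: -0.1
```

The force dropped to 0.4 N and the tip sank, so this is the notch's left edge (tip at case y ≈ 39). I'll move on to the notch middle and down to the key.

Emit:
{"api": "arm_command", "payload": {
  "series": [
    [0,0.2,0,0,0,0],
    [0,0.4,0,0,0,0],
    [0,0.6,0,0,0,0],
    [0,0.8,0,0,0,0],
    [0,0.85,0.1,0,0,0],
    [0,0.85,0.2,0,0,0],
    [0,0.85,0.3,0,0,0],
    [0,0.85,0.4,0,0,0],
    [0,0.85,0.4,0,0,0],
    [0,0.85,0.4,0,0,0]
  ]
}}

```text
t: 17.15
tcp_pos: [532.4, -70.4, 56.9]
tcp_rot: [0.999, 0.045, 0.003, -0.001]
ft_force: [-0.3, -0.4, -0.1]
finger_gap: 0.1
```

```bash
python3 -c "
from h import *
go(30,48)"
```

```text
t 17.15 tcp [532.4 -70.4  56.9] case xy [-118.    30.3] F [-0.3 -0.4 -0.1] gap 0.1
cm [-0.    0.03  0.89] rot [-0.001 -0.005 -0.002]
```

Emit:
{"api": "arm_command", "payload": {
  "series": [
    [0,0,0.12,0,0,0],
    [0,0,0.24,0,0,0],
    [0,0,0.36,0,0,0],
    [0,0,0.48,0,0,0],
    [0,0,0.6,0,0,0],
    [0,0,0.72,0,0,0],
    [0,0,0.84,0,0,0],
    [0,0,0.95,0,0,0],
    [0,0,1.05,0,0,0],
    [0,0,1.05,0,0,0]
  ]
}}

```text
t: 18.15
tcp_pos: [532.6, -70.5, 47.7]
tcp_rot: [0.999, 0.045, 0.003, -0.001]
ft_force: [-3.9, 1.9, 15.5]
finger_gap: 0.1
```

Fz is 15.5 N, above the 6 N spring, so the key is on its bottom stop at about 14 mm below the rim. I'll hold it there while the cover slides.

Emit:
{"api": "arm_command", "payload": {
  "series": [
    [0,0,0.05,0,0,0],
    [0,0,0.05,0,0,0],
    [0,0,0.05,0,0,0],
    [0,0,0.05,0,0,0],
    [0,0,0.05,0,0,0],
    [0,0,0.05,0,0,0],
    [0,0,0.05,0,0,0],
    [0,0,0.05,0,0,0],
    [0,0,0.05,0,0,0],
    [0,0,0.05,0,0,0]
  ]
}}

```text
t: 19.15
tcp_pos: [532.6, -70.5, 47.8]
tcp_rot: [0.999, 0.045, 0.003, -0.0]
ft_force: [-3.3, 0.8, 9.2]
finger_gap: 0.2
```

```bash
python3 - <<'E'
from h import *
go(30,150)
a=read_camera("side")[130:310,200:420]
cv2.imwrite("pics/s4.png",cv2.resize(np.clip(a*1.5,0,255).astype(np.uint8),(660,540),interpolation=3))
E
```

```text
t 19.15 tcp [532.6 -70.5  47.8] case xy [-117.8   30.1] F [-3.3  0.8  9.2] gap 0.2
cm [ 4.000e-02  1.000e-02 -1.022e+01] rot [-0.001 -0.006 -0.001]
```

View pics/s4.png

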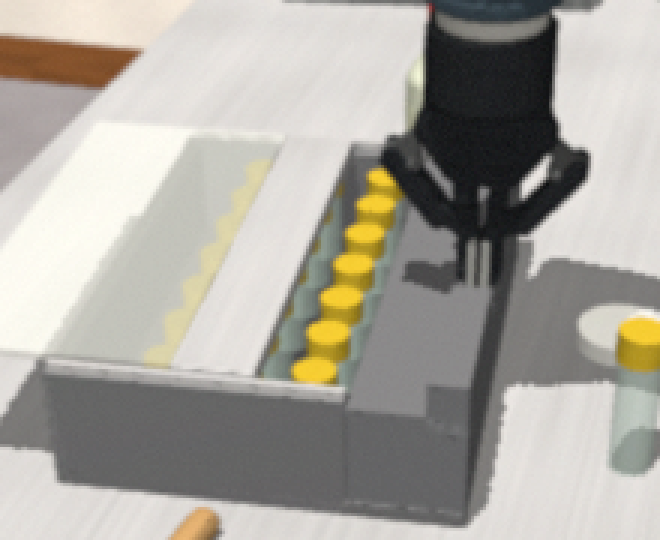

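The cover has slid back: its front edge now runs from (350,150) to (260,375) and uncovers the front row of caps. The fingers are in the notch, and the vial and dish are still standing where they were. Now I'll draw the hand straight up.

Emit:
{"api": "arm_command", "payload": {
  "series": [
    [0,0,-0.5,0,0,0],
    [0,0,-1.5,0,0,0],
    [0,0,-3,0,0,0],
    [0,0,-5,0,0,0],
    [0,0,-7.5,0,0,0],
    [0,0,-10,0,0,0],
    [0,0,-12.5,0,0,0],
    [0,0,-15,0,0,0],
    [0,0,-16,0,0,0],
    [0,0,-16,0,0,0]
  ]
}}

```text
t: 20.2
tcp_pos: [532.4, -71.0, 209.1]
tcp_rot: [0.999, 0.045, 0.004, 0.0]
ft_force: [-0.3, -0.3, -0.6]
finger_gap: 0.0
```

Emit:
{"api": "arm_command", "payload": {
  "series": [
    [-1,0.5,-0.5,0,0,0],
    [-3,1.5,-1,0,0,0],
    [-5,2.5,-1,0,0,0],
    [-7,3.5,-1,0,0,0],
    [-9,4.5,-1,0,0,0],
    [-11,5.5,-1,0,0,0],
    [-13,6.5,-1,0,0,0],
    [-14,7,-1,0,0,0],
    [-14,7,-1,0,0,0],
    [-14,7,-1,0,0,0]
  ]
}}

```text
t: 21.2
tcp_pos: [399.3, -153.2, 217.6]
tcp_rot: [0.999, 0.045, 0.004, -0.0]
ft_force: [0.9, 0.1, 0.0]
finger_gap: 0.1
```

```bash
python3 - <<'E'
from h import *
go(30,150)
for c in("top","side"):
    im=read_camera(c);cv2.imwrite(f"pics/{c}9.png",im)
    for q in("vial","dish","wash","brush"):
        for d in nets.boxes_of(c,q)[:1]: print(c,q,round(d["p"],2),np.round(w(c,d["at"])))
a=cv2.imread("pics/top9.png")[90:330,200:540];b=cv2.imread("pics/side9.png")[100:380,180:460]
cv2.imwrite("pics/end.png",np.hstack([cv2.resize(a,(453,320)),cv2.resize(b,(320,320))]))
E
```

```text
t 21.2 tcp [ 399.3 -153.2  217.6] case xy [-258.1  -40. ] F [0.9 0.1 0. ] gap 0.1
cm [13.94 -7.03  6.88] rot [-0.    -0.009 -0.002]
top vial 0.52 [425. -27. 103.]
top dish 0.89 [ 449. -163.   16.]
top wash 0.67 [ 618. -358.   94.]
top brush 0.57 [661. 200.  17.]
side vial 0.76 [424. -19.  65.]
side dish 0.67 [ 459. -151.   15.]
side wash 0.87 [ 617. -354.   89.]
side brush 0.79 [656. 212.  14.]
```

View pics/end.png

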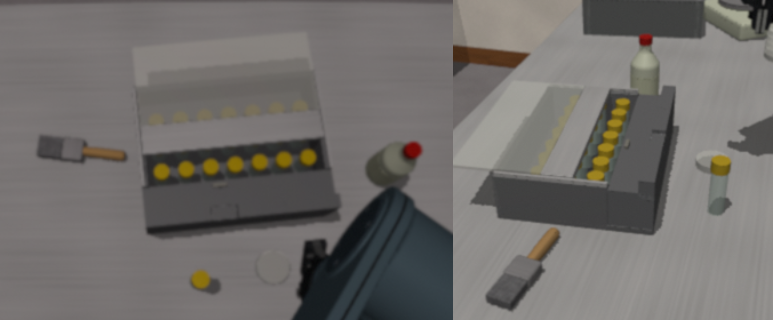

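The cover is open in both views, the hand is clear, and the vial, dish, bottle and brush are where they were.

```bash
python3 -c "
from h import *
print(order.sign_off())"
```

```text
the job is handed in; nothing more can be done
None
```

The cover slid open by itself after I found the notch by touch and pressed the key down, and I handed the job in at about 21 s.

- **Finding the notch:** I set the shut fingertips on the rim's left end (case y ≈ +152 mm) with about 8 N. Then I slid right at about 5–6 N until the force dropped to about 0 at y ≈ +39 mm. That agrees with the notch middle at y ≈ +30 mm from the pictures.
- **Pressing the key:** I pressed there until the tip was about 14 mm below the rim. The force reached 15.5 N, well above the key's 6 N spring, so the key was on its stop. I then drew the hand up and away.
- **Final checks:** Both cameras show the cover slid back and the front row of vials uncovered. The vial, dish, bottle and brush are within about 5 mm of where they started, which is about what the networks can resolve. The wrist force reads about zero and the hand is clear.
- **Disagreement:** The real fingertips sat about 38 mm above the reported TCP. The first approach met no contact at z = 97 mm. Triangulation from two cameras confirmed the offset, and contact came at a reported z of about 62 mm.

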